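# Hang the stirring paddle on the drip rail, over the bowl

### The job

Take the stirring paddle with the widest blade, a plain full rectangle, out of its slot in the rack and hook it over the open stretch of the steel drip rail, beside the splash cover. Then slide it along the rail, under the cover, until it hangs above the middle of the white drip bowl, and let go so that it hangs freely and still. Leave the bowl, the other two paddles and everything else where they stand.

Things in the scene. Friction and masses are not known exactly. Their poses are not given: they have to be found in the camera images.
- paddle: The paddle to hang, 150 g: white blade 60 (x) by 10 (y) by 66 (z) mm, a plain full rectangle, the widest of the three; above it a black grip block and a steel flat bar (12 mm wide in y, 3 mm thick) bent into a hook at the top, 229 mm tall in all. Origin: centre of the blade's underside; z up the stem. It starts upright in any one of the rack's slots, its x along the slot, away from the robot.
- paddle_grip (a point): Centre of the black grip block, 18 (x) by 16 (y) by 44 (z) mm; 92 mm above the paddle's origin.
- paddle_seat (a point): Point inside the hook, 217 mm above the paddle's origin, that lies on the rail's axis when it hangs. The hook lies in the x-z plane: the bar runs up 12.5 mm to the robot's side (-x) of this point, over an inverted-V crown whose top is 12 mm above it, and down on the far side (+x) to the open tip. Inner width 22 mm.
- paddle_tip (a point): Free lower end of the hook, 12.5 mm towards +x and 20 mm below paddle_seat: it must pass over the rail and come down behind it.
- rack: Grey plastic block 100 (x) by 240 (y) by 100 (z) mm, fixed. Three slots along x, 64 by 12 mm and 28 mm deep (floor at z = 72 mm), at y = -80, 0 and 80 mm. Origin: centre of its underside; x points away from the robot.
- stand: Fixed drip stand: grey base plate 110 (x) by 520 (y) by 12 (z) mm, steel posts 16 mm thick at y = +-235 mm, x = 0, a steel rail between them. Origin: centre of the base's underside; x points away from the robot, y along the rail to the left. The rail is open above from y = -20 to 220 mm; the rest is under the splash cover.
- cover_edge (a point): Point on the rail's axis below the left edge of the splash cover, y = -20 mm on the stand; axes as the stand's. The flat green cover runs from here 225 mm to the right (-y), from x = -30 to 55 mm, 7 mm thick, its underside 30 mm above the rail's axis: too low to hook on there or to work with a vertical tool. A 10 mm post carries it at x = 48, y = -15 mm from here.
- rail_mid (a point): Middle of the rail's axis, 310 mm above the stand's origin; axes as the stand's. The rail is a straight round steel bar, 10 mm thick, along y.
- bowl: White porcelain drip bowl, loose, 90 mm across the rim, 42 mm high, on the stand's base directly under the rail's covered part. Origin: centre of its underside.
- slim: Another paddle: above the rack its blade is only 32 mm wide (x); its foot, in the slot, is 60 mm wide. Same grip block and hook as paddle. Leave it in its slot.
- anchor: Another paddle: above the rack its blade is only 14 mm wide (x); its foot, in the slot, is 60 mm wide. Same grip block and hook as paddle. Leave it in its slot.
- beaker: Loose glass beaker, 64 mm across, 70 mm high, on the stand's base below the open part of the rail. Origin: centre of its underside.
- jar_a: Loose small white sample jar, 36 mm across, 55 mm high, in front of the stand.
- jar_b: Loose small white sample jar with a label, 36 mm across, 55 mm high, in front of the stand.
- meter: Loose black hand-held meter lying flat, 160 by 66 by 26 mm.
- reagent: Loose white reagent bottle with a blue cap, 60 mm across, 130 mm high, standing beyond the rack.
Mind the look-alikes: they are no part of the job. What is shaped like the bowl but purple is not meant.

How it is judged:
On the way:
1. the paddle's hook is over the rail, in the open stretch beside the cover (x of paddle_seat in the frame of rail_mid between -0.01 and 0.01 m and z of paddle_seat in the frame of rail_mid between -0.008 and 0.008 m and y of paddle_seat in the frame of rail_mid above -0.02 m and angle between paddle's own z axis and vertical below 0.3 rad), for 0.2 s.
At the end, for the whole second after the job is handed in: The paddle hangs by its hook from the rail (10 mm sideways, 8 mm in height), its weight on it, upright within 0.12 rad, still, its underside within 15 mm of above the bowl's centre; bowl and other paddles within 20 mm, other loose things within 30 mm of where they stood (x of paddle_seat in the frame of rail_mid between -0.01 and 0.01 m and z of paddle_seat in the frame of rail_mid between -0.008 and 0.008 m and contact force between paddle and stand above 0.3 N and horizontal distance between paddle and bowl below 0.015 m and angle between paddle's own z axis and vertical below 0.12 rad and linear speed of paddle below 0.03 m/s and angular speed of paddle below 0.3 rad/s and distance of each of bowl, slim, anchor from where it was at the start of the episode below 0.02 m and distance of each of beaker, jar_a, jar_b, meter, reagent from where it was at the start of the episode below 0.03 m); the robot touches nothing.
It fails at once if the bowl or another paddle was moved more than 20 mm (distance of any of bowl, slim, anchor from where it was at the start of the episode above 0.02 m).
It fails at once if a bystander was moved more than 30 mm (distance of any of beaker, jar_a, jar_b, meter, reagent from where it was at the start of the episode above 0.03 m).
It also fails if it takes over 58 s, if anything falls off the work surface, if the arm or the gripper's body presses on something with over 40 N, if the wrist force passes 120 N, or if a joint passes its speed limit or range.

### The arm

A 6-joint arm with a two-finger parallel gripper is mounted at the origin on the work surface. World frame = base frame: x ahead of the robot, y to its left, z up, the work surface at z = 0. Lengths are in m, angles in rad, forces in N, time in s.
With the tool pointing down it reaches from about 0.375 to 0.9 m from the base axis. Payload 3.1 kg.
Tool frame: the origin (TCP) lies midway between the tips of the shut fingers; the grasp point (between the pads) lies 19 mm behind it (manip.pinch_z is the distance from the TCP to the grasp point, in m); z points along the fingers, y is the line along which they close (so a half turn about z gives the same grasp; the last joint's range is limited). The gripper opens to 85 mm and grips with 20 to 120 N. Pads are 22 mm wide; open, the fingers measure 114 mm over their backs; the gripper's body (76 mm by 85 mm) begins 54 mm behind the grasp point. The pads swing forward as they close: fully open they stand 13 mm farther back than shut.
Start: joints at [-1.325, 0.527, 1.433, -0, 1.181, -0.178], TCP at [0.258, -0.569, 0.231] pointing down, gripper open.
Joint ranges: [-3.08, 3.08], [-0.75, 2.2], [0.22, 2.44], [-1.43, 4.57], [0, 2.65], [-2.85, 2.85]. Speed limits (rad/s): [2.79, 2.79, 3.14, 3.14, 3.14, 3.14].

### API

Orientations are given as a unit quaternion [x, y, z, w].
In Python, from station import manip, viewer, ticket gives the robot as it stands.
- The arm moves only by the shell command python3 -m creep 'ROWS' [FORCE]. ROWS is JSON, a list of rows, each an object with "slide": the shift along the tool's x, y, z in cm, a list of three; "angular": the turn, a rotation vector about the tool's x, y, z in rad, a list of three; "claw": the opening, from -1 (shut) to 1 (fully open). A call has 1 to 10 rows; each row shifts and turns the commanded pose from where the row before left it, along the tool's axes as they then stand; what a row does not reach is not made up. A row lasts 1/12 s, in which the tool goes at most 41.7 mm and 7.16 degrees, less where a joint would pass 70% of its speed; a pose out of reach is approached as far as the arm can. A call with a gripper value outside its range is refused whole. The fingers move at their own pace and stop on an object; FORCE is the grip in N (left out, the last holds). Time passes only in rows, so rows that do not move let the fingers close. It gives the time, the measured TCP pose, the force, the opening and the grip force at its end, in the units of the state.
- manip.sense(): the state, without advancing time (a new reading comes with each control period).
- viewer.snapshot(name): name is "scene" or "top"; returns the picture (400x640x3 uint8, blue, green, red); there is no depth.
- viewer.calibration(name): a dict with "fov_y" (degrees; the focal length in pixels is half the picture's height over the tangent of half this angle, whatever the lens; pixels are square), "cx", "cy" (the principal point, pixels), "k1" (the pictures are not rectified: a ray, as slopes to the right and down, at radius r is drawn at 1 + k1 r^2 times it, then the intrinsics apply), "T" (4x4, takes a point from camera to world coordinates). Camera axes: x right, y up, looking along -z (the intrinsics and any distortion apply to the point x, -y, -z); pixel columns grow to the right and rows downward; lengths in m; the calibration is good to about 2 mm. A picture is of the moment at which its call begins. calibration takes no time and is no camera call.
- ticket.sign_off(): hands the job in; it is judged then, once.
The state is a dict: "t": time; "q": joint angles; "qd": joint speeds; "tau": joint torques, N m; "tcp_pos": TCP position; "tool_rot": TCP orientation; "force": force on the tool from outside, world axes, zero at the start; "ft_torque": the same for the moment, N m; "finger_gap": opening from 0.0 (shut) to 1.0 (fully open); "gripper_force": force on a finger pad.
Only numpy, scipy, OpenCV 4.12 (cv2) and the standard library are available. Lean on these libraries where they do the work, as an engineer would, in place of code of your own. Each camera call takes 0.05 s, during which the arm holds its last target. There are 200 camera calls.

## Working session

There is one attempt and no reset: what is moved stays moved. The work goes in short steps, Python scripts to look and compute and a shell command to move; the robot and the scene stay as the last step left them, time stands still between calls to the robot, and variables do not carry over. Pictures are saved under pics/ and viewed, at most 10 in all, crops included, and the job is handed in when it is done.

```bash
mkdir -p pics; ls; cat > h.py <<'E'
import numpy as np, cv2
from station import manip, viewer, ticket
from scipy.spatial.transform import Rotation as R
def cal(n):
    c=viewer.calibration(n); f=200/np.tan(np.radians(c["fov_y"])/2); return c,f,np.array(c["T"])
def ray(n,u,v):
    c,f,T=cal(n); K=np.array([[f,0,c["cx"]],[0,f,c["cy"]],[0,0,1.]])
    p=cv2.undistortPoints(np.array([[[u,v]]],float),K,np.array([c["k1"],0,0,0.]))[0,0]
    d=T[:3,:3]@np.array([p[0],-p[1],-1]); return T[:3,3],d
def onz(n,u,v,z):
    o,d=ray(n,u,v); return o+d*(z-o[2])/d[2]
def proj(n,P):
    c,f,T=cal(n); p=T[:3,:3].T@(np.array(P)-T[:3,3]); x,y=p[0]/-p[2],-p[1]/-p[2]; s=1+c["k1"]*(x*x+y*y)
    return np.round([c["cx"]+f*x*s,c["cy"]+f*y*s],1)
E
python3 - <<'E'
from h import *
for n in("scene","top"):
    cv2.imwrite(f"pics/{n}0.png",viewer.snapshot(n)); c=viewer.calibration(n); print(n,c["fov_y"],c["cx"],c["cy"],c["k1"],np.round(c["T"],3).tolist())
print(manip.sense()["tool_rot"],manip.pinch_z)
E
```

```text
pics
scene 45.98216362837799 324.3794245002482 199.2134241046362 -0.016043085782882334 [[-0.178, -0.704, 0.688, 1.215], [0.984, -0.133, 0.118, 0.146], [0.008, 0.698, 0.716, 0.968], [0.0, 0.0, 0.0, 1.0]]
top 57.81623736148874 316.55037308721114 199.61377154781238 -0.06891565718125309 [[-0.034, 0.973, -0.227, 0.323], [-0.999, -0.032, 0.011, 0.01], [0.004, 0.227, 0.974, 0.992], [0.0, 0.0, 0.0, 1.0]]
[ 9.77530181e-01  2.10793259e-01 -2.62141112e-05 -9.72688912e-04] 0.0187
```

View pics/scene0.png

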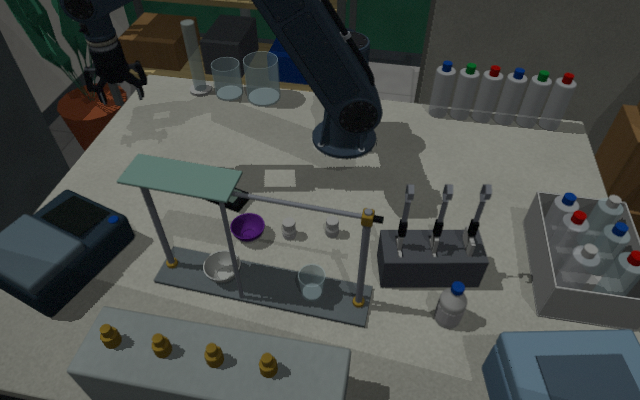

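View pics/top0.png

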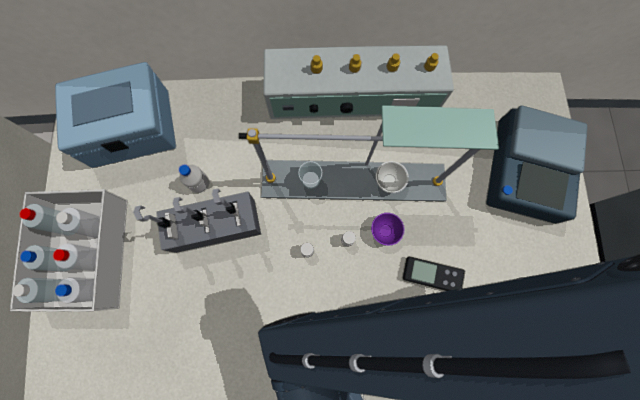

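The scene view looks back at the robot. The rack is at (432,258), with paddles at (403,240), (438,240) and (476,240). The rail runs from (240,195) to (370,215), the cover is at (180,178), the white bowl at (221,267) and the purple decoy at (248,228). In the top view the rack is at (207,222) with paddles at (165,222), (198,215) and (233,207), the bowl at (392,178) and the purple decoy at (388,229). Candidates for the paddle are these three, so next is a close crop.

```bash
python3 - <<'E'
from h import *
a=cv2.imread("pics/scene0.png")[170:300,370:500]; b=cv2.imread("pics/top0.png")[160:260,125:270]
a=cv2.resize(a,(560,560),interpolation=cv2.INTER_CUBIC)[:, :390*560//390][:, :]
a=cv2.resize(cv2.imread("pics/scene0.png")[175:275,375:500],(400,320)); a=cv2.resize(cv2.imread("pics/scene0.png")[178:268,380:500],(800,600),interpolation=cv2.INTER_CUBIC)
cv2.imwrite("pics/c1.png",cv2.convertScaleAbs(a,alpha=1.5))
b=cv2.resize(b,(800,552),interpolation=cv2.INTER_CUBIC)
cv2.imwrite("pics/c2.png",b)
E
```

```text
(no output)
```

View pics/c1.png

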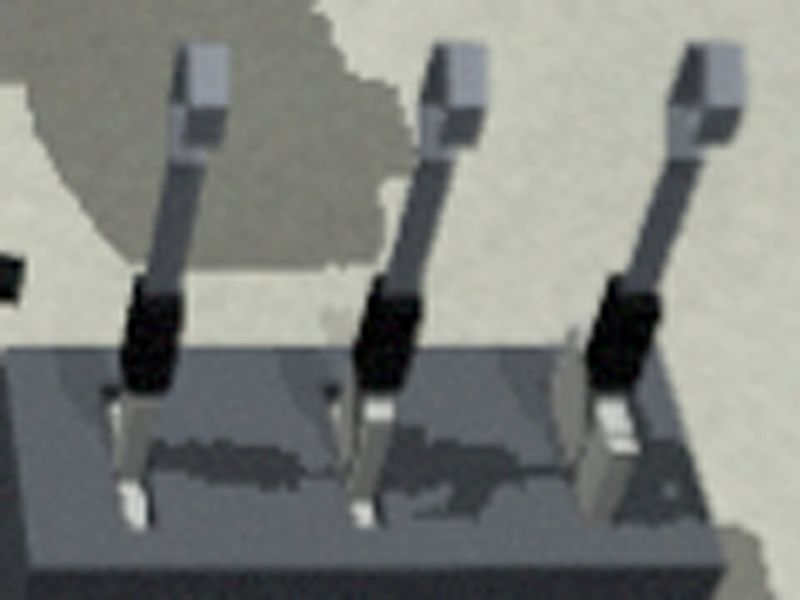

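View pics/c2.png

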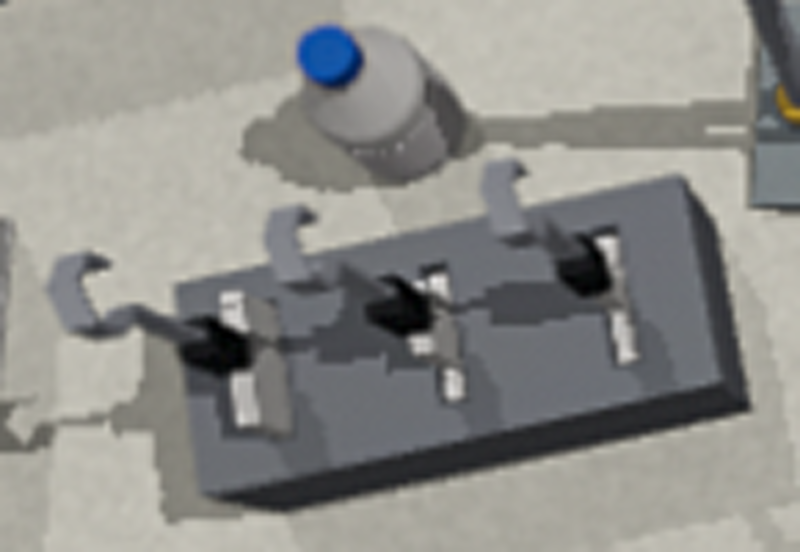

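The candidates in the scene view are the anchor at (403,240), the slim at (438,240) and the full blade at (476,240). The widest plain blade is the right one in the scene view, which is the left one at (169,225) in the top view, so it sits in the +y slot. Now for stand crops.

```bash
python3 - <<'E'
from h import *
b=cv2.imread("pics/top0.png")[95:210,235:510]; cv2.imwrite("pics/c3.png",cv2.resize(b,(800,335),interpolation=cv2.INTER_CUBIC))
b=cv2.imread("pics/scene0.png")[150:325,110:390]; cv2.imwrite("pics/c4.png",cv2.convertScaleAbs(cv2.resize(b,(800,500),interpolation=cv2.INTER_CUBIC),alpha=1.4))
f=lambda x,y:(125+x/5.517,160+y/5.52)
P=[onz("top",*f(*p),.1)[:2] for p in [(175,283),(683,178),(725,382),(205,497)]]
P=np.array(P);print(P.round(4),np.linalg.norm(P-np.roll(P,-1,0),axis=1),P.mean(0))
y=P[0]-P[1]+P[3]-P[2];print("rack yaw",np.arctan2(-y[0],y[1]))
E
```

```text
[[0.5133 0.4061]
 [0.5553 0.1709]
 [0.4598 0.1512]
 [0.4147 0.3862]] [0.23889145 0.09750546 0.23929743 0.10067907] [0.48577692 0.27858986]
rack yaw 0.1831428248932672
```

View pics/c3.png

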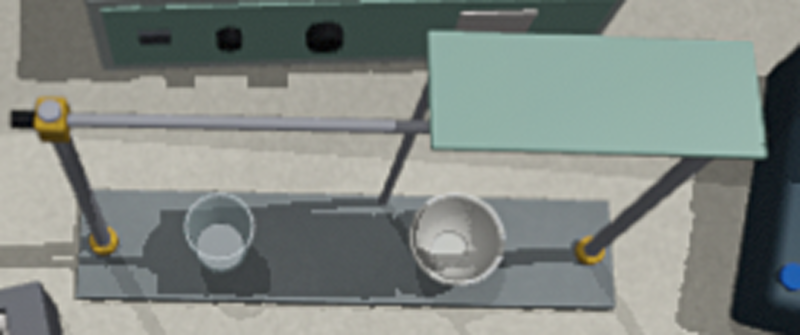

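View pics/c4.png

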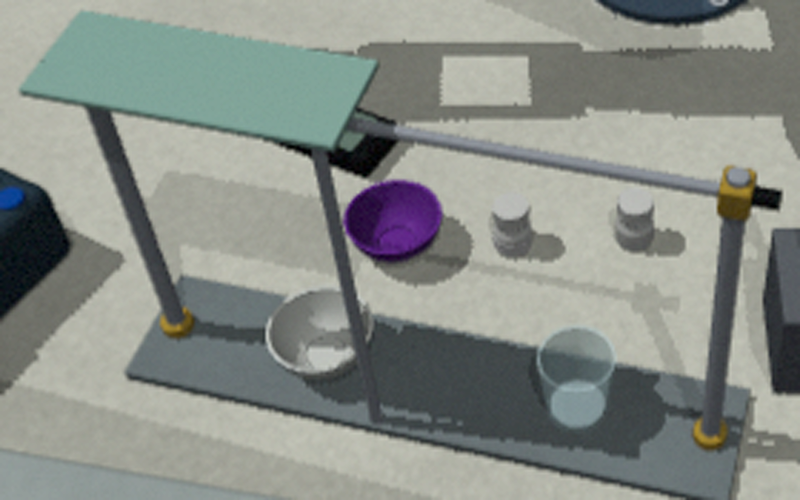

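```bash
cat >> h.py <<'E'
t=lambda x,y:("top",235+x/2.909,95+y/2.913)
s=lambda x,y:("scene",110+x/2.857,150+y/2.857)
E
python3 - <<'E'
from h import *
np.set_printoptions(precision=4,suppress=True)
def q(F,pts,z):
    P=np.array([onz(*F(*p),z)[:2] for p in pts]); print(P.tolist() and P.round(4).tolist(),"c",P.mean(0),"len",np.linalg.norm(P-np.roll(P,-1,0),axis=1)); return P
B=q(t,[(80,190),(609,201),(613,307),(76,298)],.012)
d=B[0]-B[1]+B[3]-B[2];print("yaw",np.arctan2(-d[0],d[1]))
C=q(t,[(429,31),(754,42),(766,157),(431,149)],.347)
d=C[0]-C[1]+C[3]-C[2];print("yaw",np.arctan2(-d[0],d[1]))
for F,p in((t,[(80,121),(400,127)]),(s,[(715,188),(400,130)])):
    r=q(F,p,.31);d=r[0]-r[1];print("yaw",np.arctan2(-d[0],d[1]))
q(s,[(732,498),(128,375),(180,277),(748,392)],.012)
q(s,[(22,91),(330,147),(378,61),(83,12)],.347)
q(t,[(457,238.5)],.054); q(s,[(320,332)],.054); q(t,[(218,232)],.047)
# purple-ish bowl check via mask of white bowl; beaker; jars
im=cv2.imread("pics/top0.png"); hs=cv2.cvtColor(im,cv2.COLOR_BGR2HSV)
for nm,uv,z in(("jarA",(306,250),.055),("jarB",(348,238),.055),("purple",(388,228),.042),("reagentcap",(185,170),.13)): print(nm,onz("top",*uv,z))
# hook tops triangulate: crown top z=.301
f=lambda x,y:("top",125+x/5.517,160+y/5.52); g=lambda x,y:("scene",380+x/6.667,178+y/6.667)
q(f,[(228,347),(400,305),(583,268)],.186)
q(f,[(239,361)],.138)
q(g,[(632,285),(398,285),(160,285)],.186)
E
```

```text
[[0.6714, 0.1485], [0.6439, -0.3727], [0.5367, -0.364], [0.5626, 0.1522]] c [ 0.6036 -0.109 ] len [0.522  0.1075 0.5169 0.1089]
yaw -0.05142017861194898
[[0.6578, -0.1336], [0.6455, -0.3577], [0.5619, -0.3525], [0.573, -0.1281]] c [ 0.6096 -0.243 ] len [0.2245 0.0838 0.2247 0.085 ]
yaw -0.05232191864522733
[[0.6159, 0.1065], [0.6043, -0.1157]] c [ 0.6101 -0.0046] len [0.2224 0.2224]
yaw -0.05224140251377447
[[0.6145, 0.112], [0.6011, -0.1073]] c [0.6078 0.0024] len [0.2197 0.2197]
yaw -0.06068602045852649
[[0.6677, 0.1511], [0.6465, -0.3649], [0.539, -0.3635], [0.5668, 0.1527]] c [ 0.605  -0.1062] len [0.5165 0.1075 0.517  0.1009]
[[0.6472, -0.3507], [0.6587, -0.1326], [0.5747, -0.1266], [0.5641, -0.347]] c [ 0.6112 -0.2392] len [0.2185 0.0842 0.2206 0.0832]
[[0.5976, -0.2081]] c [ 0.5976 -0.2081] len [0.]
[[0.6019, -0.2038]] c [ 0.6019 -0.2038] len [0.]
[[0.6131, 0.0142]] c [0.6131 0.0142] len [0.]
jarA [0.4085 0.0304 0.055 ]
jarB [ 0.4359 -0.0795  0.055 ]
purple [ 0.4603 -0.1885  0.042 ]
reagentcap [0.6106 0.3273 0.13  ]
[[0.4673, 0.3437], [0.4827, 0.2723], [0.4959, 0.1965]] c [0.482  0.2709] len [0.073 0.077 0.15 ]
[[0.4696, 0.3584]] c [0.4696 0.3584] len [0.]
[[0.4687, 0.3584], [0.4832, 0.2812], [0.4979, 0.2029]] c [0.4833 0.2809] len [0.0786 0.0796 0.1582]
```

```bash
cat >> h.py <<'E'
def goalR(yaw,p):
    px=np.array([np.cos(yaw),np.sin(yaw),0]); y=-np.array([-px[1],px[0],0]); z=np.cos(p)*px-np.array([0,0,np.sin(p)])
    return np.c_[np.cross(y,z),y,z]
def plan(g=None,yaw=None,p=None,label=""):
    """cm slide in present tool axes to bring grasp point to g; then rotvec to yaw,p"""
    S=manip.sense(); M=R.from_quat(S["tool_rot"]).as_matrix(); tcp=np.array(S["tcp_pos"]); gp=tcp-manip.pinch_z*M[:,2]
    np.set_printoptions(precision=3,suppress=True)
    print("t",S["t"],"grasp",gp,"z",M[:,2],"F",np.array(S["force"]),"gap",S["finger_gap"],S["gripper_force"],"q",np.array(S["q"]))
    if yaw is not None:
        G=goalR(yaw,p); print("rot",R.from_matrix(M.T@G).as_rotvec())
        if g is not None: print("slide cm for tcp, goal axes",100*G.T@(np.array(g)+manip.pinch_z*G[:,2]-tcp))
    if g is not None: print("slide cm (keep rot)",100*M.T@(np.array(g)-gp))
E
python3 - <<'E'
from h import *
plan([.42,-.25,.32]);plan([.42,.15,.32],.183,.6)
G=R.from_quat(manip.sense()["tool_rot"]).as_matrix(); print(G.T@np.array([0,.40,0])*100)
E
```

```text
t 0.1 grasp [ 0.257 -0.569  0.249] z [-0.     0.002 -1.   ] F [ 0.722 -0.483  0.632] gap 1.0022789902877556 0.0 q [-1.325  0.528  1.434  0.     1.181 -0.179]
slide cm (keep rot) [ 27.954 -22.367  -7.034]
t 0.1 grasp [ 0.257 -0.569  0.249] z [-0.     0.002 -1.   ] F [ 0.722 -0.483  0.632] gap 1.0022789902877556 0.0 q [-1.325  0.528  1.434  0.     1.181 -0.179]
rot [-0.119  0.966  0.221]
slide cm for tcp, goal axes [ 23.804 -67.724  20.802]
slide cm (keep rot) [ 44.438 -58.812  -6.958]
[ 16.485 -36.445   0.076]
```

```bash
python3 -m creep '[{"slide":[2.8,-2.24,-0.7],"angular":[0,0,0],"claw":1},{"slide":[2.8,-2.24,-0.7],"angular":[0,0,0],"claw":1},{"slide":[2.8,-2.24,-0.7],"angular":[0,0,0],"claw":1},{"slide":[2.8,-2.24,-0.7],"angular":[0,0,0],"claw":1},{"slide":[2.8,-2.24,-0.7],"angular":[0,0,0],"claw":1},{"slide":[2.8,-2.24,-0.7],"angular":[0,0,0],"claw":1},{"slide":[2.8,-2.24,-0.7],"angular":[0,0,0],"claw":1},{"slide":[2.8,-2.24,-0.7],"angular":[0,0,0],"claw":1},{"slide":[2.8,-2.24,-0.7],"angular":[0,0,0],"claw":1},{"slide":[2.8,-2.24,-0.7],"angular":[0,0,0],"claw":1}]'
python3 -m creep '[{"slide":[1.65,-3.64,0],"angular":[0,0,0],"claw":0.2},{"slide":[1.65,-3.64,0],"angular":[0,0,0],"claw":0.2},{"slide":[1.65,-3.64,0],"angular":[0,0,0],"claw":0.2},{"slide":[1.65,-3.64,0],"angular":[0,0,0],"claw":0.2},{"slide":[1.65,-3.64,0],"angular":[0,0,0],"claw":0.2},{"slide":[1.65,-3.64,0],"angular":[0,0,0],"claw":0.2},{"slide":[1.65,-3.64,0],"angular":[0,0,0],"claw":0.2},{"slide":[1.65,-3.64,0],"angular":[0,0,0],"claw":0.2},{"slide":[1.65,-3.64,0],"angular":[0,0,0],"claw":0.2},{"slide":[1.65,-3.64,0],"angular":[0,0,0],"claw":0.2}]'
python3 - <<'E'
from h import *
plan([.37,.34,.25],.183,.6)
E
```

```text
t: 0.93
tcp_pos: [0.4206, -0.248, 0.3014]
tool_rot: [0.978, 0.211, -0.0, -0.0]
force: [-0.0, -0.4, -0.4]
finger_gap: 0.998
gripper_force: 0.0
t: 1.77
tcp_pos: [0.42, 0.1516, 0.3012]
tool_rot: [0.978, 0.211, -0.0, 0.0]
force: [0.0, -0.6, 0.1]
finger_gap: 0.6
gripper_force: 0.0
t 1.7667 grasp [0.42  0.152 0.32 ] z [-0. -0. -1.] F [ 0.047 -0.64   0.148] gap 0.5996806834793499 0.0 q [ 0.095  0.193  1.764 -0.     1.184  1.241]
rot [-0.117  0.966  0.222]
slide cm for tcp, goal axes [ -5.065 -19.43    3.537]
slide cm (keep rot) [  3.211 -19.22    6.991]
```

```bash
python3 -m creep '[{"slide":[0,0,0],"angular":[-0.013,0.107,0.0247],"claw":0.2},{"slide":[0,0,0],"angular":[-0.013,0.107,0.0247],"claw":0.2},{"slide":[0,0,0],"angular":[-0.013,0.107,0.0247],"claw":0.2},{"slide":[0,0,0],"angular":[-0.013,0.107,0.0247],"claw":0.2},{"slide":[0,0,0],"angular":[-0.013,0.107,0.0247],"claw":0.2},{"slide":[0,0,0],"angular":[-0.013,0.107,0.0247],"claw":0.2},{"slide":[0,0,0],"angular":[-0.013,0.107,0.0247],"claw":0.2},{"slide":[0,0,0],"angular":[-0.013,0.107,0.0247],"claw":0.2},{"slide":[0,0,0],"angular":[-0.013,0.107,0.0247],"claw":0.2}]'
python3 - <<'E'
from h import *
plan([.372,.34,.20],.183,.6)
E
```

```text
t: 2.52
tcp_pos: [0.4209, 0.1659, 0.3028]
tool_rot: [0.922, 0.127, 0.361, -0.057]
force: [0.9, 0.6, 0.4]
finger_gap: 0.598
gripper_force: 0.0
t 2.5167 grasp [0.409 0.162 0.317] z [ 0.65   0.197 -0.734] F [0.921 0.574 0.369] gap 0.5983149545530552 0.0 q [-0.016  0.006  2.275  0.994  0.25   0.381]
rot [-0.082  0.224  0.053]
slide cm for tcp, goal axes [ -9.408 -18.007   6.325]
slide cm (keep rot) [ -7.071 -17.94    9.665]
```

```bash
python3 - <<'E'
from h import *
plan([.405,.346,.23],.183,.55)
E
```

```text
t 2.5167 grasp [0.409 0.162 0.317] z [ 0.65   0.197 -0.734] F [0.921 0.574 0.369] gap 0.5983149545530552 0.0 q [-0.016  0.006  2.275  0.994  0.25   0.381]
rot [-0.084  0.274  0.051]
slide cm for tcp, goal axes [ -5.308 -17.996   7.14 ]
slide cm (keep rot) [ -2.581 -17.646   9.729]
```

```bash
python3 -m creep '[{"slide":[-0.43,-2.94,1.62],"angular":[0,0,0],"claw":0.2},{"slide":[-0.43,-2.94,1.62],"angular":[0,0,0],"claw":0.2},{"slide":[-0.43,-2.94,1.62],"angular":[0,0,0],"claw":0.2},{"slide":[-0.43,-2.94,1.62],"angular":[0,0,0],"claw":0.2},{"slide":[-0.43,-2.94,1.62],"angular":[0,0,0],"claw":0.2},{"slide":[-0.43,-2.94,1.62],"angular":[0,0,0],"claw":0.2},{"slide":[0,0,0],"angular":[-0.028,0.09,0.017],"claw":0.2},{"slide":[0,0,0],"angular":[-0.028,0.09,0.017],"claw":0.2},{"slide":[0,0,0],"angular":[-0.028,0.09,0.017],"claw":0.2}]'
python3 - <<'E'
from h import *
plan([.41,.347,.175],.183,.55)
E
```

```text
t: 3.27
tcp_pos: [0.4552, 0.2752, 0.3323]
tool_rot: [0.899, 0.105, 0.416, -0.092]
force: [1.0, 0.2, 0.5]
finger_gap: 0.603
gripper_force: 0.0
t 3.2667 grasp [0.442 0.27  0.344] z [ 0.728  0.253 -0.637] F [1.003 0.18  0.506] gap 0.6026660687803389 0.0 q [ 0.333  0.106  2.156  1.937  0.001 -0.265]
rot [-0.116  0.147 -0.014]
slide cm for tcp, goal axes [-15.047  -7.884   7.415]
slide cm (keep rot) [-14.111  -6.869  10.414]
```

```bash
python3 - <<'E'
from h import *
plan([.39,.30,.30],.183,.55)
E
```

```text
t 3.2667 grasp [0.442 0.27  0.344] z [ 0.728  0.253 -0.637] F [1.003 0.18  0.506] gap 0.6026660687803389 0.0 q [ 0.333  0.106  2.156  1.937  0.001 -0.265]
rot [-0.116  0.147 -0.014]
slide cm for tcp, goal axes [-5.865 -3.627 -1.524]
slide cm (keep rot) [-6.317 -3.861 -0.195]
```

```bash
python3 -m creep '[{"slide":[-2.1,-1.3,0],"angular":[0,0,0],"claw":0.2},{"slide":[-2.1,-1.3,0],"angular":[0,0,0],"claw":0.2},{"slide":[-2.1,-1.3,0],"angular":[0,0,0],"claw":0.2}]'
python3 - <<'E'
from h import *
plan([.395,.344,.19],.183,.55)
E
```

```text
t: 3.52
tcp_pos: [0.4129, 0.2867, 0.3164]
tool_rot: [0.905, 0.113, 0.395, -0.105]
force: [-0.4, 0.6, 0.5]
finger_gap: 0.603
gripper_force: 0.0
t 3.5167 grasp [0.4   0.281 0.329] z [ 0.692  0.28  -0.666] F [-0.43   0.646  0.454] gap 0.6026001824721472 0.0 q [ 0.384  0.089  2.21   2.076  0.001 -0.371]
rot [-0.15   0.188 -0.014]
slide cm for tcp, goal axes [-11.155  -5.962   7.866]
slide cm (keep rot) [-9.835 -4.701 10.651]
```

```bash
python3 -m creep '[{"slide":[-1.97,-0.94,2.13],"angular":[0,0,0],"claw":0.2},{"slide":[-1.97,-0.94,2.13],"angular":[0,0,0],"claw":0.2},{"slide":[-1.97,-0.94,2.13],"angular":[0,0,0],"claw":0.2},{"slide":[-1.97,-0.94,2.13],"angular":[0,0,0],"claw":0.2},{"slide":[-1.97,-0.94,2.13],"angular":[0,0,0],"claw":0.2}]'
python3 - <<'E'
from h import *
plan([.395,.344,.19],.183,.55)
E
```

```text
t: 3.93
tcp_pos: [0.4068, 0.3199, 0.2752]
tool_rot: [0.906, 0.124, 0.383, -0.131]
force: [0.4, 0.6, -0.6]
finger_gap: 0.602
gripper_force: 0.0
t 3.9333 grasp [0.394 0.314 0.288] z [ 0.661  0.332 -0.673] F [ 0.352  0.583 -0.64 ] gap 0.6023430022886522 0.0 q [ 0.438  0.21   2.239  2.998  0.141 -1.255]
rot [-0.207  0.208 -0.021]
slide cm for tcp, goal axes [-7.642 -2.588  5.715]
slide cm (keep rot) [-6.679 -1.433  7.634]
```

```bash
python3 -m creep '[{"slide":[-2.2,-0.48,2.5],"angular":[0,0,0],"claw":0.2},{"slide":[-2.2,-0.48,2.5],"angular":[0,0,0],"claw":0.2},{"slide":[-2.2,-0.48,2.5],"angular":[0,0,0],"claw":0.2},{"slide":[0,0,0],"angular":[-0.07,0.07,-0.007],"claw":0.2},{"slide":[0,0,0],"angular":[-0.07,0.07,-0.007],"claw":0.2},{"slide":[0,0,0],"angular":[-0.07,0.07,-0.007],"claw":0.2}]'
python3 - <<'E'
from h import *
plan([.410,.347,.165],.183,.55)
E
```

```text
t: 4.43
tcp_pos: [0.4069, 0.3501, 0.1773]
tool_rot: [0.873, 0.082, 0.477, -0.052]
force: [1.1, 0.6, 0.5]
finger_gap: 0.596
gripper_force: 0.0
t 4.4333 grasp [0.392 0.347 0.187] z [ 0.825  0.169 -0.539] F [1.079 0.605 0.53 ] gap 0.5955396554212594 0.0 q [ 0.743  0.645  2.29   3.771  0.828 -1.701]
rot [-0.016  0.02  -0.004]
slide cm for tcp, goal axes [-0.924  0.36   2.723]
slide cm (keep rot) [-0.906  0.378  2.735]
```

```bash
python3 -m creep '[{"slide":[-0.9,0.3,1.3],"angular":[-0.016,0.02,-0.004],"claw":0.2},{"slide":[0,0,0],"angular":[0,0,0],"claw":0.2}]'
python3 - <<'E'
from h import *
plan([.470,.358,.166],.183,.55)
cv2.imwrite("pics/p1.png",np.vstack([cv2.resize(viewer.snapshot("scene")[165:290,370:520],(360,300)),cv2.resize(viewer.snapshot("top")[160:285,120:270],(360,300))]))
E
```

```text
t: 4.6
tcp_pos: [0.4121, 0.3513, 0.1599]
tool_rot: [0.87, 0.083, 0.484, -0.047]
force: [1.2, 0.5, 0.1]
finger_gap: 0.6
gripper_force: 0.0
t 4.6 grasp [0.397 0.348 0.17 ] z [ 0.834  0.162 -0.528] F [1.157 0.495 0.127] gap 0.59953151527526 0.0 q [ 0.746  0.709  2.287  3.752  0.893 -1.667]
rot [-0.008  0.006  0.003]
slide cm for tcp, goal axes [3.558 0.394 6.507]
slide cm (keep rot) [3.584 0.44  6.483]
```

View pics/p1.png

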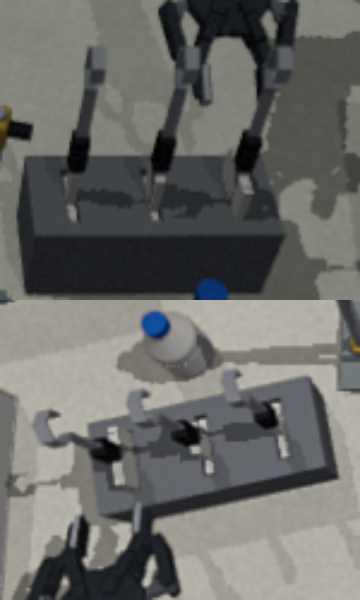

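The fingers straddle the chosen paddle and are in line with it: in the lower half they are at (80,525) and (138,515), with the blade at (118,455). Next I advance and close.

```bash
python3 -m creep '[{"slide":[0.89,0.1,1.62],"angular":[0,0,0],"claw":0.2},{"slide":[0.89,0.1,1.62],"angular":[0,0,0],"claw":0.2},{"slide":[0.89,0.1,1.62],"angular":[0,0,0],"claw":0.2},{"slide":[0.89,0.1,1.62],"angular":[0,0,0],"claw":0.2},{"slide":[0,0,0],"angular":[0,0,0],"claw":0.2}]'
python3 - <<'E'
from h import *
plan([.470,.358,.166],.183,.55)
cv2.imwrite("pics/p2.png",np.vstack([cv2.resize(viewer.snapshot("scene")[175:265,395:505],(366,300)),cv2.resize(viewer.snapshot("top")[190:280,110:220],(366,300))]))
E
```

```text
t: 5.12
tcp_pos: [0.4911, 0.3597, 0.1634]
tool_rot: [0.867, 0.078, 0.489, -0.049]
force: [1.0, -0.4, -0.4]
finger_gap: 0.599
gripper_force: 0.0
t 5.1167 grasp [0.475 0.357 0.173] z [ 0.841  0.161 -0.517] F [ 1.013 -0.364 -0.369] gap 0.5991591066791613 0.0 q [ 0.627  0.698  2.158  3.686  0.775 -1.733]
rot [-0.005 -0.007 -0.006]
slide cm for tcp, goal axes [-0.88  -0.219 -0.055]
slide cm (keep rot) [-0.868 -0.224 -0.06 ]
```

View pics/p2.png

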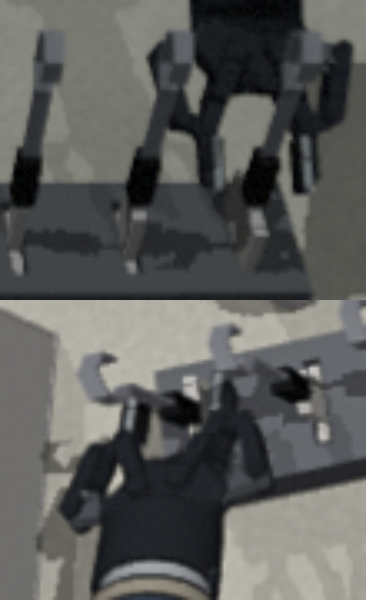

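The grip block at (262,175) in the upper half lies midway between the fingers at (219,160) and (305,165). I drop a little and close.

```bash
python3 -m creep '[{"slide":[-0.7,-0.1,0],"angular":[0,0,0],"claw":0.2},{"slide":[0,0,0],"angular":[0,0,0],"claw":-1},{"slide":[0,0,0],"angular":[0,0,0],"claw":-1},{"slide":[0,0,0],"angular":[0,0,0],"claw":-1},{"slide":[0,0,0],"angular":[0,0,0],"claw":-1},{"slide":[0,0,0],"angular":[0,0,0],"claw":-1},{"slide":[0,0,0],"angular":[0,0,0],"claw":-1},{"slide":[0,0,0],"angular":[0,0,0],"claw":-1}]' 50
python3 - <<'E'
from h import *
plan()
M=R.from_quat(manip.sense()["tool_rot"]).as_matrix(); print("up 9cm:",M.T@[0,0,9])
E
```

```text
t: 5.88
tcp_pos: [0.4819, 0.3606, 0.1539]
tool_rot: [0.869, 0.082, 0.485, -0.048]
force: [-3.7, 2.6, 0.9]
finger_gap: 0.175
gripper_force: 51.0
t 5.8833 grasp [0.466 0.358 0.164] z [ 0.836  0.163 -0.524] F [-3.738  2.645  0.865] gap 0.17499025823718645 51.02816820144653 q [ 0.639  0.717  2.171  3.683  0.796 -1.718]
up 9cm: [ 7.663 -0.037 -4.72 ]
```

```bash
python3 -m creep '[{"slide":[0.64,0,-0.4],"angular":[0,0,0],"claw":-1},{"slide":[1.02,0,-0.63],"angular":[0,0,0],"claw":-1},{"slide":[1.5,0,-0.92],"angular":[0,0,0],"claw":-1},{"slide":[1.5,0,-0.92],"angular":[0,0,0],"claw":-1},{"slide":[1.5,0,-0.92],"angular":[0,0,0],"claw":-1},{"slide":[1.5,0,-0.92],"angular":[0,0,0],"claw":-1},{"slide":[0,0,0],"angular":[0,0,0],"claw":-1}]'
python3 - <<'E'
from h import *
plan([.48,-.04,.255],-.052,.55)
viewer
S=viewer.snapshot("scene");T=viewer.snapshot("top");cv2.imwrite("pics/s3.png",S);cv2.imwrite("pics/t3.png",T)
cv2.imwrite("pics/p3.png",np.vstack([cv2.resize(S[130:270,380:520],(500,300))[:, :],cv2.resize(T[150:280,100:260],(500,300))]))
E
```

```text
t: 6.47
tcp_pos: [0.4839, 0.3597, 0.2485]
tool_rot: [0.867, 0.079, 0.489, -0.049]
force: [0.6, -0.3, -1.7]
finger_gap: 0.174
gripper_force: 50.3
t 6.4667 grasp [0.468 0.357 0.258] z [ 0.84   0.162 -0.517] F [ 0.628 -0.259 -1.665] gap 0.17370278133667577 50.33661603927612 q [ 0.637  0.477  2.124  3.893  0.572 -1.985]
rot [-0.207 -0.005  0.118]
slide cm for tcp, goal axes [ 1.439 39.94   2.966]
slide cm (keep rot) [-3.221 39.204 -5.279]
```

View pics/p3.png

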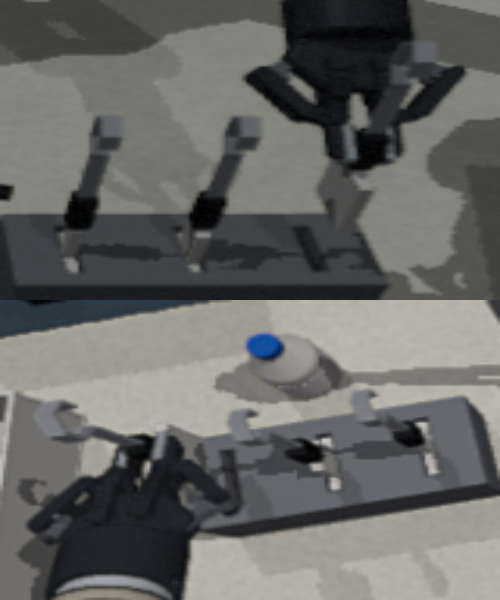

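The paddle is out of its slot and the load is 1.7 N, about right. The two neighbours are unmoved. I retreat towards the robot before passing them.

```bash
python3 - <<'E'
from h import *
plan([.405,.345,.237])
M=R.from_quat(manip.sense()["tool_rot"]).as_matrix(); print("then",M.T@[.8,-29,0])
print(proj("scene",[.472,.358,.395]))
E
```

```text
t 6.5667 grasp [0.467 0.356 0.255] z [ 0.837  0.161 -0.523] F [-0.029  0.438 -1.452] gap 0.1779394758772204 50.33953607082367 q [ 0.637  0.482  2.126  3.89   0.572 -1.982]
slide cm (keep rot) [-4.795 -0.033 -4.468]
then [-2.267 28.643 -4.008]
[500.5 149.1]
```

```bash
python3 -m creep '[{"slide":[-0.9,0,-0.8],"angular":[0,0,0],"claw":-1},{"slide":[-1.3,0,-1.23],"angular":[0,0,0],"claw":-1},{"slide":[-1.3,0,-1.23],"angular":[0,0,0],"claw":-1},{"slide":[-1.3,0,-1.23],"angular":[0,0,0],"claw":-1},{"slide":[0,0,0],"angular":[0,0,0],"claw":-1}]'
python3 - <<'E'
from h import *
plan([.41,.20,.235],.183,.55)
E
```

```text
t: 6.98
tcp_pos: [0.4154, 0.3458, 0.2224]
tool_rot: [0.871, 0.083, 0.481, -0.046]
force: [-1.6, -0.6, -1.6]
finger_gap: 0.174
gripper_force: 50.4
t 6.9833 grasp [0.4   0.343 0.232] z [ 0.831  0.16  -0.533] F [-1.626 -0.626 -1.609] gap 0.1744094752129054 50.43582558631897 q [ 0.726  0.512  2.257  3.871  0.706 -1.862]
rot [-0.006  0.012  0.004]
slide cm for tcp, goal axes [-0.585 14.234 -1.505]
slide cm (keep rot) [-0.681 14.212 -1.581]
```

```bash
python3 -m creep '[{"slide":[0,0,0],"angular":[-0.052,0,0.03],"claw":-1},{"slide":[0,0,0],"angular":[-0.052,0,0.03],"claw":-1},{"slide":[0,0,0],"angular":[-0.052,0,0.03],"claw":-1},{"slide":[0,0,0],"angular":[-0.052,0,0.03],"claw":-1},{"slide":[0,0,0],"angular":[0,0,0],"claw":-1}]'
python3 - <<'E'
from h import *
plan([.43,.20,.235],-.052,.55)
E
```

```text
t: 7.4
tcp_pos: [0.4207, 0.3498, 0.2259]
tool_rot: [0.872, -0.022, 0.488, 0.013]
force: [0.7, 0.6, -1.9]
finger_gap: 0.175
gripper_force: 50.4
t 7.4 grasp [0.405 0.351 0.236] z [ 0.851 -0.045 -0.523] F [ 0.706  0.553 -1.855] gap 0.17480503136587786 50.35671293735504 q [ 0.856  0.534  2.114  4.405  0.782 -2.131]
rot [0.    0.001 0.002]
slide cm for tcp, goal axes [ 1.673 14.914  2.852]
slide cm (keep rot) [ 1.646 14.917  2.858]
```

```bash
python3 -m creep '[{"slide":[0.27,2.48,0.47],"angular":[0,0,0],"claw":-1},{"slide":[0.27,2.48,0.47],"angular":[0,0,0],"claw":-1},{"slide":[0.27,2.48,0.47],"angular":[0,0,0],"claw":-1},{"slide":[0.27,2.48,0.47],"angular":[0,0,0],"claw":-1},{"slide":[0.27,2.48,0.47],"angular":[0,0,0],"claw":-1},{"slide":[0.27,2.48,0.47],"angular":[0,0,0],"claw":-1}]'
python3 - <<'E'
from h import *
plan([.47,.06,.235],-.052,.55)
E
```

```text
t: 7.9
tcp_pos: [0.4444, 0.197, 0.2253]
tool_rot: [0.873, -0.021, 0.487, 0.013]
force: [-0.1, -1.5, -1.4]
finger_gap: 0.176
gripper_force: 50.3
t 7.9 grasp [0.428 0.198 0.235] z [ 0.85  -0.043 -0.526] F [-0.065 -1.478 -1.386] gap 0.1764700165533526 50.301674008369446 q [ 0.428  0.506  2.408  3.707  0.82  -1.716]
rot [-0.001  0.004  0.003]
slide cm for tcp, goal axes [ 2.54  13.55   4.152]
slide cm (keep rot) [ 2.507 13.56   4.124]
```

```bash
python3 - <<'E'
from h import *
plan([.458,.155,.235]); 
M=R.from_quat(manip.sense()["tool_rot"]).as_matrix(); print("then",M.T@[4.2,-19.5,0])
E
```

```text
t 7.9 grasp [0.428 0.198 0.235] z [ 0.85  -0.043 -0.526] F [-0.065 -1.478 -1.386] gap 0.1764700165533526 50.301674008369446 q [ 0.428  0.506  2.408  3.707  0.82  -1.716]
slide cm (keep rot) [1.646 4.131 2.698]
then [ 2.679 19.27   4.403]
```

```bash
python3 -m creep '[{"slide":[0.82,2.06,1.35],"angular":[0,0,0],"claw":-1},{"slide":[0.82,2.06,1.35],"angular":[0,0,0],"claw":-1},{"slide":[0.45,3.2,0.73],"angular":[0,0,0],"claw":-1},{"slide":[0.45,3.2,0.73],"angular":[0,0,0],"claw":-1},{"slide":[0.45,3.2,0.73],"angular":[0,0,0],"claw":-1},{"slide":[0.45,3.2,0.73],"angular":[0,0,0],"claw":-1},{"slide":[0.45,3.2,0.73],"angular":[0,0,0],"claw":-1},{"slide":[0.45,3.2,0.73],"angular":[0,0,0],"claw":-1},{"slide":[0,0,0],"angular":[0,0,0],"claw":-1}]'
python3 - <<'E'
from h import *
plan([.55,-.04,.255],-.052,.55)
E
```

```text
t: 8.65
tcp_pos: [0.5311, -0.0423, 0.2326]
tool_rot: [0.874, -0.029, 0.484, 0.019]
force: [0.7, -1.4, -1.1]
finger_gap: 0.178
gripper_force: 50.3
t 8.65 grasp [ 0.515 -0.041  0.243] z [ 0.846 -0.06  -0.53 ] F [ 0.701 -1.367 -1.096] gap 0.17768803336237574 50.30625343322754 q [-0.493  0.473  2.408  2.625  0.779 -1.426]
rot [ 0.016  0.009 -0.004]
slide cm for tcp, goal axes [ 2.886 -0.331  2.3  ]
slide cm (keep rot) [ 2.888 -0.35   2.269]
```

```bash
python3 -m creep '[{"slide":[1.45,-0.17,1.1],"angular":[0.008,0.004,-0.002],"claw":-1},{"slide":[1.45,-0.17,1.1],"angular":[0.008,0.004,-0.002],"claw":-1},{"slide":[0,0,0],"angular":[0,0,0],"claw":-1}]'
python3 - <<'E'
from h import *
plan([.604,-.04,.255],-.052,.55)
S=viewer.snapshot("scene");T=viewer.snapshot("top");cv2.imwrite("pics/s5.png",S);cv2.imwrite("pics/t5.png",T)
g=np.array([.004,0,0])+np.array(manip.sense()["tcp_pos"])-manip.pinch_z*R.from_quat(manip.sense()["tool_rot"]).as_matrix()[:,2]
for n in("scene","top"):
  print(n,[(dz,proj(n,g+[0,0,dz])) for dz in(.125,.137)], "rail",proj(n,[.608,-.04,.31]))
s=proj("scene",g+[0,0,.13]).astype(int);t=proj("top",g+[0,0,.13]).astype(int); print(s,t)
a=S[s[1]-30:s[1]+45,s[0]-50:s[0]+50];b=T[t[1]-30:t[1]+45,t[0]-50:t[0]+50]
cv2.imwrite("pics/p5.png",np.hstack([cv2.resize(cv2.convertScaleAbs(x,alpha=1.3),(400,300),interpolation=cv2.INTER_CUBIC) for x in(a,b)]))
E
```

```text
t: 8.9
tcp_pos: [0.5657, -0.0332, 0.2471]
tool_rot: [0.872, -0.017, 0.489, 0.01]
force: [0.6, -0.6, -0.6]
finger_gap: 0.177
gripper_force: 50.3
t 8.9 grasp [ 0.55  -0.033  0.257] z [ 0.853 -0.034 -0.521] F [ 0.554 -0.643 -0.558] gap 0.1769157325537377 50.329604744911194 q [-0.435  0.436  2.312  2.585  0.671 -1.332]
rot [-0.01  -0.002  0.007]
slide cm for tcp, goal axes [2.689 0.482 4.746]
slide cm (keep rot) [2.679 0.53  4.747]
scene [(0.125, array([292.4, 156.5])), (0.137, array([292.1, 151.7]))] rail [282.6 202.6]
top [(0.125, array([333.6, 152.7])), (0.137, array([333.9, 150.3]))] rail [335.1 137.9]
[292 154] [333 151]
```

View pics/p5.png

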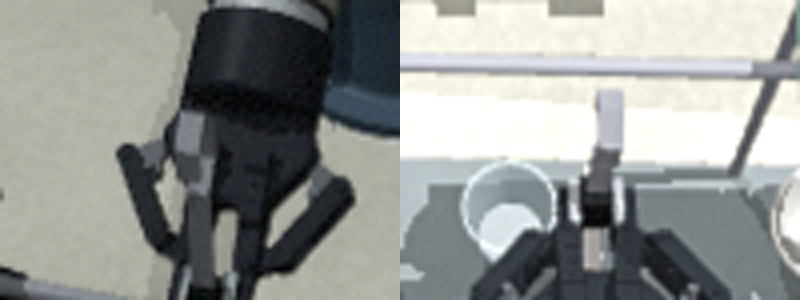

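The picture shows the hook held upright and square: in the right half it is at (609,118), with the rail at (600,67). Both are within about 1 mm of where I projected them. I move over the rail, then lower.

```bash
python3 -m creep '[{"slide":[0.54,0.1,0.95],"angular":[-0.01,-0.002,0.007],"claw":-1},{"slide":[0.54,0.1,0.95],"angular":[0,0,0],"claw":-1},{"slide":[0.54,0.1,0.95],"angular":[0,0,0],"claw":-1},{"slide":[0.54,0.1,0.95],"angular":[0,0,0],"claw":-1},{"slide":[0.54,0.1,0.95],"angular":[0,0,0],"claw":-1},{"slide":[0,0,0],"angular":[0,0,0],"claw":-1},{"slide":[0,0,0],"angular":[0,0,0],"claw":-1}]'
python3 - <<'E'
from h import *
plan([.604,-.04,.205],-.052,.55)
S=viewer.snapshot("top");
E
```

```text
t: 9.58
tcp_pos: [0.6157, -0.0386, 0.2419]
tool_rot: [0.874, -0.023, 0.485, 0.012]
force: [-0.4, 0.2, -2.3]
finger_gap: 0.177
gripper_force: 51.7
t 9.5833 grasp [ 0.6   -0.038  0.252] z [ 0.847 -0.043 -0.53 ] F [-0.371  0.162 -2.35 ] gap 0.17656489766349295 51.723652482032776 q [-0.38   0.469  2.186  2.605  0.566 -1.283]
rot [-0.001  0.009 -0.001]
slide cm for tcp, goal axes [-3.75   0.199  2.805]
slide cm (keep rot) [-3.742  0.204  2.838]
```

```bash
python3 -m creep '[{"slide":[0.15,0,0.26],"angular":[0,0.009,0],"claw":-1},{"slide":[-1.0,0.05,0.65],"angular":[0,0,0],"claw":-1},{"slide":[-1.0,0.05,0.65],"angular":[0,0,0],"claw":-1},{"slide":[-1.0,0.05,0.65],"angular":[0,0,0],"claw":-1},{"slide":[-0.9,0,0.55],"angular":[0,0,0],"claw":-1},{"slide":[0,0,0],"angular":[0,0,0],"claw":-1},{"slide":[0,0,0],"angular":[0,0,0],"claw":-1}]'
python3 - <<'E'
from h import *
plan([.604,-.04,.187],-.052,.55)
E
```

```text
t: 10.22
tcp_pos: [0.6217, -0.0417, 0.1968]
tool_rot: [0.871, -0.023, 0.49, 0.013]
force: [1.4, -0.1, -1.4]
finger_gap: 0.177
gripper_force: 51.9
t 10.2167 grasp [ 0.606 -0.041  0.207] z [ 0.853 -0.045 -0.519] F [ 1.42  -0.106 -1.366] gap 0.17722093216725898 51.85466229915619 q [-0.382  0.603  2.208  2.708  0.717 -1.409]
rot [ 0.    -0.004 -0.002]
slide cm for tcp, goal axes [-1.766 -0.081  0.868]
slide cm (keep rot) [-1.763 -0.078  0.861]
```

```bash
python3 -m creep '[{"slide":[-0.6,0,0.27],"angular":[0,0,0],"claw":-1},{"slide":[-0.6,0,0.27],"angular":[0,0,0],"claw":-1},{"slide":[0,0,0],"angular":[0,0,0],"claw":-1},{"slide":[0,0,0],"angular":[0,0,0],"claw":-1}]'
python3 - <<'E'
from h import *
plan([.604,-.04,.185])
E
python3 -m creep '[{"slide":[-0.3,0,0.2],"angular":[0,0,0],"claw":-1},{"slide":[0,0,0],"angular":[0,0,0],"claw":-1},{"slide":[0,0,0],"angular":[0,0,0],"claw":-1}]'
python3 -m creep '[{"slide":[-0.25,0,0.15],"angular":[0,0,0],"claw":-1},{"slide":[0,0,0],"angular":[0,0,0],"claw":-1},{"slide":[0,0,0],"angular":[0,0,0],"claw":-1}]'
```

```text
t: 10.55
tcp_pos: [0.6206, -0.0416, 0.1849]
tool_rot: [0.871, -0.023, 0.491, 0.013]
force: [4.9, -0.6, -0.5]
finger_gap: 0.178
gripper_force: 51.0
t 10.55 grasp [ 0.605 -0.041  0.195] z [ 0.855 -0.045 -0.517] F [ 4.943 -0.557 -0.497] gap 0.17829058352556557 51.04553997516632 q [-0.383  0.638  2.218  2.727  0.761 -1.438]
slide cm (keep rot) [-0.852 -0.077  0.435]
t: 10.8
tcp_pos: [0.6206, -0.0414, 0.1811]
tool_rot: [0.871, -0.023, 0.491, 0.013]
force: [4.2, -0.1, 1.4]
finger_gap: 0.174
gripper_force: 51.1
t: 11.05
tcp_pos: [0.621, -0.0414, 0.1789]
tool_rot: [0.87, -0.023, 0.492, 0.013]
force: [4.3, -0.1, 5.2]
finger_gap: 0.178
gripper_force: 51.3
```

```bash
python3 -m creep '[{"slide":[0.32,0,0.15],"angular":[0,0,0],"claw":-1},{"slide":[0,0,0],"angular":[0,0,0],"claw":-1},{"slide":[0,0,0],"angular":[0,0,0],"claw":-1}]'
python3 -m creep '[{"slide":[-0.1,0,0.3],"angular":[0,0,0],"claw":-1},{"slide":[-0.2,0,0.12],"angular":[0,0,0],"claw":-1},{"slide":[0,0,0],"angular":[0,0,0],"claw":-1},{"slide":[0,0,0],"angular":[0,0,0],"claw":-1}]'
```

```text
t: 11.3
tcp_pos: [0.6217, -0.0411, 0.1784]
tool_rot: [0.872, -0.023, 0.489, 0.012]
force: [0.7, 0.5, -1.3]
finger_gap: 0.176
gripper_force: 51.6
t: 11.63
tcp_pos: [0.6259, -0.0417, 0.1756]
tool_rot: [0.87, -0.023, 0.491, 0.013]
force: [1.1, 0.8, 4.5]
finger_gap: 0.176
gripper_force: 51.7
```

```bash
python3 -m creep '[{"slide":[0.17,0,-0.1],"angular":[0,0,0],"claw":-1},{"slide":[0,0,0],"angular":[0,0,0],"claw":-1},{"slide":[0,0.5,0],"angular":[0,0,0],"claw":-1},{"slide":[0,1,0],"angular":[0,0,0],"claw":-1},{"slide":[0,1,0],"angular":[0,0,0],"claw":-1},{"slide":[0,1,0],"angular":[0,0,0],"claw":-1},{"slide":[0,1,0],"angular":[0,0,0],"claw":-1},{"slide":[0,1,0],"angular":[0,0,0],"claw":-1},{"slide":[0,0,0],"angular":[0,0,0],"claw":-1},{"slide":[0,0,0],"angular":[0,0,0],"claw":-1}]'
python3 - <<'E'
from h import *
plan([.6037,-.206,.187],-.052,.55)
E
```

```text
t: 12.47
tcp_pos: [0.6217, -0.0975, 0.1762]
tool_rot: [0.872, -0.024, 0.49, 0.013]
force: [0.8, -0.3, -1.1]
finger_gap: 0.174
gripper_force: 51.5
t 12.4667 grasp [ 0.606 -0.097  0.186] z [ 0.853 -0.046 -0.52 ] F [ 0.8   -0.311 -1.067] gap 0.17373643257491408 51.45663678646088 q [-0.521  0.66   2.196  2.56   0.776 -1.387]
rot [ 0.002 -0.003 -0.003]
slide cm for tcp, goal axes [ 0.274 10.927  0.254]
slide cm (keep rot) [ 0.309 10.93   0.277]
```

```bash
python3 -m creep '[{"slide":[0,1.2,0.03],"angular":[0,0,0],"claw":-1},{"slide":[0,1.2,0.03],"angular":[0,0,0],"claw":-1},{"slide":[0,1.2,0.03],"angular":[0,0,0],"claw":-1},{"slide":[0,1.2,0.03],"angular":[0,0,0],"claw":-1},{"slide":[0,1.2,0.03],"angular":[0,0,0],"claw":-1},{"slide":[0,1.2,0.03],"angular":[0,0,0],"claw":-1},{"slide":[0,1.2,0],"angular":[0,0,0],"claw":-1},{"slide":[0,1.2,0],"angular":[0,0,0],"claw":-1},{"slide":[0,0,0],"angular":[0,0,0],"claw":-1},{"slide":[0,0,0],"angular":[0,0,0],"claw":-1}]'
python3 - <<'E'
from h import *
plan([.602,-.204,.187],-.052,.55)
E
```

```text
t: 13.3
tcp_pos: [0.6182, -0.1922, 0.1753]
tool_rot: [0.872, -0.023, 0.49, 0.012]
force: [0.8, -0.1, -1.3]
finger_gap: 0.174
gripper_force: 51.5
t 13.3 grasp [ 0.602 -0.191  0.185] z [ 0.853 -0.045 -0.52 ] F [ 0.779 -0.061 -1.283] gap 0.17425486686143135 51.49828255176544 q [-0.732  0.666  2.124  2.262  0.771 -1.253]
rot [ 0.    -0.003 -0.002]
slide cm for tcp, goal axes [ 0.187  1.262 -0.071]
slide cm (keep rot) [ 0.195  1.262 -0.07 ]
```

```bash
python3 -m creep '[{"slide":[0,0.65,0],"angular":[0,0,0],"claw":-1},{"slide":[0,0.6,0],"angular":[0,0,0],"claw":-1},{"slide":[0,0,0],"angular":[0,0,0],"claw":-1},{"slide":[-0.13,0,0.08],"angular":[0,0,0],"claw":-1},{"slide":[0,0,0],"angular":[0,0,0],"claw":-1},{"slide":[0,0,0],"angular":[0,0,0],"claw":-1}]'
python3 - <<'E'
from h import *
plan()
im=cv2.imread("pics/top0.png")
h=cv2.cvtColor(im,cv2.COLOR_BGR2HSV)
roi=np.zeros(im.shape[:2],np.uint8); roi[155:200,365:420]=1
# bowl rim is brighter & warmer than blue-grey plate
b,g,r=[im[...,i].astype(int) for i in range(3)]
m=((r>=b-4)&(r>85)&(roi>0)).astype(np.uint8)
m=cv2.morphologyEx(m,cv2.MORPH_OPEN,np.ones((2,2),np.uint8))
cs,_=cv2.findContours(m,cv2.RETR_EXTERNAL,cv2.CHAIN_APPROX_NONE); c=max(cs,key=cv2.contourArea)
print(cv2.boundingRect(c),cv2.minEnclosingCircle(c)); 
(u,v),rad=cv2.minEnclosingCircle(c); print(onz("top",u,v,.054), "rad m",np.linalg.norm(onz("top",u+rad,v,.054)-onz("top",u,v,.054)))
E
```

```text
t: 13.8
tcp_pos: [0.6184, -0.2051, 0.1748]
tool_rot: [0.871, -0.023, 0.491, 0.013]
force: [0.7, -1.1, 1.0]
finger_gap: 0.175
gripper_force: 51.6
t 13.8 grasp [ 0.602 -0.204  0.185] z [ 0.854 -0.045 -0.518] F [ 0.696 -1.105  1.005] gap 0.1751602342057802 51.645113825798035 q [-0.756  0.67   2.11   2.228  0.774 -1.236]
(370, 156, 51, 38) ((395.8994140625, 167.49407958984375), 26.701263427734375)
[ 0.624 -0.221  0.054] rad m 0.07374068928159237
```

```bash
python3 -m creep '[{"slide":[0,0,0],"angular":[0,0,0],"claw":-0.6},{"slide":[0,0,0],"angular":[0,0,0],"claw":-0.5},{"slide":[0,0,0],"angular":[0,0,0],"claw":-0.3},{"slide":[0,0,0],"angular":[0,0,0],"claw":-0.1},{"slide":[0,0,0],"angular":[0,0,0],"claw":0},{"slide":[0,0,0],"angular":[0,0,0],"claw":0.1},{"slide":[0,0,0],"angular":[0,0,0],"claw":0.1},{"slide":[0,0,0],"angular":[0,0,0],"claw":0.1},{"slide":[0,0,0],"angular":[0,0,0],"claw":0.1}]'
python3 - <<'E'
from h import *
plan([.52,-.20,.187])
b=cv2.imread("pics/top0.png")
for n in("scene","top"): cv2.imwrite(f"pics/{n}_rel.png",viewer.snapshot(n))
# white blade in scene: brighter patch near projection of blade
S=cv2.imread("pics/scene_rel.png"); print("blade bottom/top proj",proj("scene",[.6,-.206,.093]),proj("scene",[.6,-.206,.159]),"seat",proj("scene",[.6,-.206,.31]))
E
```

```text
t: 14.55
tcp_pos: [0.618, -0.2049, 0.1742]
tool_rot: [0.871, -0.023, 0.49, 0.013]
force: [-0.3, 0.1, 0.1]
finger_gap: 0.55
gripper_force: 0.0
t 14.55 grasp [ 0.602 -0.204  0.184] z [ 0.854 -0.045 -0.519] F [-0.261  0.123  0.101] gap 0.5502644971377043 0.0 q [-0.757  0.67   2.11   2.227  0.773 -1.237]
slide cm (keep rot) [-4.002  0.021 -7.182]
blade bottom/top proj [218.9 255.4] [214.4 237.2] seat [202.3 188.5]
```

```bash
python3 -m creep '[{"slide":[-0.4,0,-0.7],"angular":[0,0,0],"claw":0.1},{"slide":[-0.5,0,-0.9],"angular":[0,0,0],"claw":0.1},{"slide":[-0.6,0,-1.05],"angular":[0,0,0],"claw":0.1},{"slide":[-0.6,0,-1.05],"angular":[0,0,0],"claw":0.1},{"slide":[-0.6,0,-1.05],"angular":[0,0,0],"claw":0.1},{"slide":[-0.6,0,-1.05],"angular":[0,0,0],"claw":0.1},{"slide":[-0.6,0,-1.05],"angular":[0,0,0],"claw":0.1},{"slide":[-0.3,0,-0.5],"angular":[0,0,0],"claw":0.1},{"slide":[0,0,0],"angular":[0,0,0],"claw":0.1},{"slide":[0,0,0],"angular":[0,0,0],"claw":0.1}]'
python3 - <<'E'
from h import *
plan()
import time
A=viewer.snapshot("scene"); 
for _ in range(8): viewer.snapshot("top")
B=viewer.snapshot("scene"); cv2.imwrite("pics/fin.png",B)
d=cv2.absdiff(A,B)[150:300,120:260].max(2); print("moving px",(d>25).sum())
# blade: compare with start picture along the hanging paddle
S0=cv2.imread("pics/scene0.png"); D=(cv2.absdiff(S0,B).max(2)>30).astype(np.uint8)
g=cv2.cvtColor(B,cv2.COLOR_BGR2GRAY)
for v in range(232,262,4): 
    print(v,"".join("#" if D[v,u] else "." for u in range(190,245)),g[v,205:232:3])
E
```

```text
t: 15.48
tcp_pos: [0.5332, -0.2009, 0.1765]
tool_rot: [0.871, -0.024, 0.49, 0.013]
force: [1.0, -0.5, -0.2]
finger_gap: 0.547
gripper_force: 0.0
t 15.4833 grasp [ 0.517 -0.2    0.186] z [ 0.854 -0.045 -0.519] F [ 1.016 -0.513 -0.217] gap 0.5466213509084287 0.0 q [-0.926  0.668  2.303  2.177  0.921 -1.406]
moving px 18
232 ...................##############...................... [121 121   2   9   5  62  92  51  51]
236 ....................##############..................... [120 116  11   5  14  60  61  80  50]
240 ..........................#########.................... [122 121  99  89  61  58  58 116  51]
244 ....................################................... [136 138  90  60  60  58  60 113  48]
248 ...................################.................... [140 109  67  59  61  58  59 123  59]
252 ....................########........................... [109 128  66  60  60  61  76 102  89]
256 .............................##........................ [ 85  91  68  64  59  60  85 107 109]
260 ....................................................... [ 92  79  74  66  57  90 101 122 123]
```

```bash
python3 -m creep '[{"slide":[-0.5,0,-0.8],"angular":[0,0,0],"claw":0.1},{"slide":[-0.5,0,-0.8],"angular":[0,0,0],"claw":0.1},{"slide":[0,0,0],"angular":[0,0,0],"claw":0.1},{"slide":[0,0,0],"angular":[0,0,0],"claw":0.1},{"slide":[0,0,0],"angular":[0,0,0],"claw":0.1},{"slide":[0,0,0],"angular":[0,0,0],"claw":0.1},{"slide":[0,0,0],"angular":[0,0,0],"claw":0.1},{"slide":[0,0,0],"angular":[0,0,0],"claw":0.1},{"slide":[0,0,0],"angular":[0,0,0],"claw":0.1},{"slide":[0,0,0],"angular":[0,0,0],"claw":0.1}]' >/dev/null
python3 -m creep '[{"slide":[0,0,0],"angular":[0,0,0],"claw":0.1},{"slide":[0,0,0],"angular":[0,0,0],"claw":0.1},{"slide":[0,0,0],"angular":[0,0,0],"claw":0.1},{"slide":[0,0,0],"angular":[0,0,0],"claw":0.1},{"slide":[0,0,0],"angular":[0,0,0],"claw":0.1},{"slide":[0,0,0],"angular":[0,0,0],"claw":0.1},{"slide":[0,0,0],"angular":[0,0,0],"claw":0.1},{"slide":[0,0,0],"angular":[0,0,0],"claw":0.1},{"slide":[0,0,0],"angular":[0,0,0],"claw":0.1},{"slide":[0,0,0],"angular":[0,0,0],"claw":0.1}]'
python3 - <<'E'
from h import *
A=[viewer.snapshot("scene") for _ in range(10)]
for X in A[1::2]: print((cv2.absdiff(A[0],X)[150:300,180:240].max(2)>25).sum(),end=" ")
B=A[-1]; cv2.imwrite("pics/fin2.png",B)
for y in(-.216,-.206,-.196): print(y,[proj("scene",[x,y+s*.005,z]) for x,s,z in((.63,-1,.093),(.63,1,.093),(.63,-1,.159),(.63,1,.159),(.57,-1,.093))])
g=cv2.cvtColor(B,cv2.COLOR_BGR2GRAY)
for v in range(234,268,3): print(v,g[v,200:236:2])
E
```

```text
t: 17.65
tcp_pos: [0.5147, -0.1995, 0.1762]
tool_rot: [0.871, -0.023, 0.49, 0.013]
force: [-0.8, 0.8, -0.4]
finger_gap: 0.55
gripper_force: 0.0
0 0 0 0 0 -0.216 [array([208.2, 264.8]), array([212.4, 265.4]), array([203.1, 246.6]), array([207.5, 247.3]), array([217. , 244.5])]
-0.206 [array([212.4, 265.4]), array([216.6, 266.1]), array([207.5, 247.3]), array([211.9, 248. ]), array([221.1, 245.1])]
-0.196 [array([216.6, 266.1]), array([220.8, 266.7]), array([211.9, 248. ]), array([216.3, 248.6]), array([225.1, 245.7])]
234 [120 122 121 121 119   6   7   4   8  13  59  60 120  57  50  55 123  44]
237 [119 122 124 119 117  61  10   2   2  60  59  62  88  93  51  52 123 119]
240 [130 123 122 122 120 119  91  89  64  59  59  58  62 117  53  52  98 120]
243 [137 135 136 137 134  94  90  78  59  59  60  59  61 119  55  50  63 119]
246 [138 140 138 139 115  89  86  60  60  61  59  59  57 114  91  49  50 123]
249 [140 138 140 138 126  66  68  61  60  58  61  59  91 127 131  51  49 131]
252 [ 88  93 110 124 129  68  65  59  60  60  60  61  82 100  97  57  53  71]
255 [ 86  85  86  87  87  94  68  60  58  60  60  81  85 105 108  77  52  50]
258 [ 86  86  87  88  81  82  67  66  60  62  76  87  93 113 115 115  53  50]
261 [ 86  85 121  75  79  81  70  66  57  65  94 100 127 125 126 125  56  52]
264 [ 75  77 120  75  80  83  88  67  68  72  84 123 135 135 136 122  81  51]
267 [53 51 96 73 78 83 87 91 74 75 73 92 92 93 89 89 84 51]
```

The paddle hangs still, with no changing pixels, and its lower blade corner at (213,265) puts it at y ≈ -0.205, above the bowl at -0.206.

```bash
python3 -c "
from station import ticket
print(ticket.sign_off())"
```

```text
the job is handed in; nothing more can be done
None
```

The job is handed in at about 18 s of the 58 s allowed. The full-blade paddle hangs still from the rail under the cover, by my measurement within about 3 mm of above the white bowl's centre. I didn't re-check the loose items in a last picture, and the hand-in gave no verdict.

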